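# Close up the pressure cooker: clamp knob to the click, then the regulator weight

## Robot

A 6-joint arm with a two-finger parallel gripper is mounted at the origin on the work surface. World frame = base frame: x ahead of the robot, y to its left, z up, the work surface at z = 0. Lengths are in m, angles in rad, forces in N, time in s.
With the tool pointing down it reaches from about 0.35 to 0.775 m from the base axis. Payload 7.3 kg.
Tool frame: the origin (TCP) lies at the centre of the arm's flange, where the gripper is bolted on; the fingertips stand 178 mm ahead of it and the grasp point (between the pads) lies 159 mm ahead of it (tip_extent is the distance from the TCP to the fingertips, in m); z points along the fingers, y is the line along which they close (so a half turn about z gives the same grasp; the last joint's range is limited). The gripper opens to 92 mm and grips with 3 to 60 N. Pads are 19 mm wide; open, the fingers measure 130 mm over their backs; the gripper's body (75 mm by 190 mm) begins 47 mm behind the grasp point.
Start: joints at [1.099, 0.342, 1.524, -0, 1.275, -0.146], TCP at [0.168, 0.497, 0.405] pointing down, gripper open.
Joint ranges: [-2.53, 2.53], [-0.77, 2.02], [0.04, 2.7], [-1, 4.14], [0.28, 2.66], [-3.11, 3.11]. Speed limits (rad/s): [2.57, 2.57, 3.14, 3.14, 3.14, 3.14].

## Interface

Orientations are given as [roll, pitch, yaw] about the fixed x, y, z axes, in that order (R = Rz(yaw) Ry(pitch) Rx(roll)).
In Python, from cell import * gives the robot as it stands.
- The arm moves only by the tool arm_command, never from a script. Its arguments are lists of equal length, an entry for each row: "xyz": the shift along the world's x, y, z in mm, a list of three; "spin": the turn about the world's z in degrees. In form: {"xyz": [[tx, ty, tz], ...], "spin": [spin, ...]}. A call has 1 to 20 rows; each row shifts and turns the commanded pose from where the row before left it; what a row does not reach is not made up. A row lasts 1/10 s, in which the tool goes at most 50 mm and 8.59 degrees, less where a joint would pass 70% of its speed; a pose out of reach is approached as far as the arm can. A call with a gripper value outside its range is refused whole. "jaw" is the opening, from -1 (shut) to 1 (fully open), set as the call begins (left out, the last holds). The fingers move at their own pace and stop on an object; "squeeze" is the grip in N (left out, the last holds). Time passes only in rows, so rows that do not move let the fingers close. It gives the time, the measured TCP pose, the force, the opening and the grip force at its end, in the units of the state.
- observe(): the state, without advancing time (a new reading comes with each control period).
- read_camera(name): name is "side" or "top"; returns a dict with "img" (480x640x3 uint8, red, green, blue), "depth" (480x640 float32, m along the optical axis (not along the pixel's ray), 0 where there is no reading), "fx", "fy", "cx", "cy" (pixels), "dist_coeffs" ([k1, k2, p1, p2, k3] as OpenCV has them; the pictures are not rectified), "world_from_camera" (4x4, takes a point from camera to world coordinates). Camera axes: x right, y up, looking along -z (the intrinsics and any distortion apply to the point x, -y, -z); pixel columns grow to the right and rows downward; lengths in m; the calibration is good to about 2 mm. A picture is of the moment at which its call begins.
- hand_in(): hands the job in; it is judged then, once.
The state is a dict: "time": time; "qpos": joint angles; "qvel": joint speeds; "joint_efforts": joint torques, N m; "tool_pos": TCP position; "tool_rot": TCP orientation; "contact_force": force on the tool from outside, world axes, zero at the start; "torque": the same for the moment, N m; "opening": finger opening in m; "grip_force": force on a finger pad.
Only numpy, scipy, OpenCV 4.12 (cv2) and the standard library are available. Lean on these libraries where they do the work, as an engineer would, in place of code of your own. Each camera call takes 0.05 s, during which the arm holds its last target. There are 200 camera calls.

## Task

Close up the pressure cooker: turn the black clamp knob on top clockwise until you feel its slip clutch click, and stop there, clamp left tight (one click, two at most; running it on wears the clutch). Then pick the regulator weight up from the table and set it gently over the brass vent pipe on the lid, upright and right down on its seat, and let go; don't lean on the clamp bar, and leave the shaker, jar, mug and bowl where they are.

Things in the scene. Friction and masses are not known exactly. Their poses are not given: they have to be found in the camera images.
- cooker: Pressure cooker, 220 mm across, on a cork trivet; full and heavy, it does not shift or turn. Origin: centre of its underside on the table; z up, x from the centre towards the vent pipe. Lid top 177 mm up. Loop handles on its +x and -x sides reach out to 151 mm, 142 mm up. A small safety valve with a red button (top 190 mm up) is 70 mm from the centre on the -x side.
- stirrup: Flat steel clamp bar of the cooker, 34 mm wide and 262 mm long, crossing over the lid along the cooker's y, its top 206 to 207 mm above the table. Origin: that of the cooker; it rises by less than 1 mm in all as the screw tightens, and sinks if the screw is turned back.
- screw: Clamp screw on the cooker's vertical centre line, inside the knob. Origin: on the axis, 206 mm above the table, z up. Its steel end, 19 mm wide, shows in the middle of the knob's top, with a red line along its +x. It turns with the knob, clockwise seen from above, against a drag of about 0.06 N m, until after some 0.5 to 2.7 rad (it cannot be seen how far) the clamp is tight.
- knob: Clamp knob: black fluted cylinder 46 mm across, 34 mm tall, top 246 mm above the table, free all round; origin on the axis at its underside. With the clamp tight, torque on it builds to 0.4 N m over 0.13 to 0.3 rad, then its slip clutch gives and the torque drops: a click. Turned 0.25 rad on past the drop, it falls into the next of 12 notches (0.52 rad); let go sooner, it springs back.
- knob_dot (a point): White dot on the knob's top face, 16 mm from its axis, 246 mm above the table. At the start it lies beside the screw's red line; each click leaves it 0.52 rad (30 degrees) further clockwise from that line.
- vent_seat (a point): Centre of the seat (flat shoulder of a brass nut 24 mm across) of the vent pipe, on the lid 74 mm from the cooker's centre, 185 mm above the table. From it the pipe, 8 mm across, rises 15.5 mm, the last 4 mm tapering to 4 mm.
- regulator: Regulator weight standing on the table: upright steel drum with a black cap, 32 mm across, 52 mm tall, 90 to 140 g, with a round bore 10 mm across and 18 mm deep from below. Origin: centre of its underside; z up. Seated on the vent, its underside rests on the seat.
- shaker: White ceramic shaker, 40 mm across, 78 mm tall, origin at the centre of its underside. Leave it alone.
- spice_jar: Amber spice jar with a red lid, 42 mm across, 80 mm tall, origin at the centre of its underside. Leave it alone.
- mug: Blue mug, 80 mm across, 92 mm tall, origin at the centre of its underside. Leave it alone.
- bowl: White bowl, 130 mm across, 55 mm tall, origin at the centre of its underside. Leave it alone.

How it is judged:
By the outcome, as a careful person would: the job done as asked, in the order asked, and still so for the second after the job is handed in, with the robot touching nothing.
It also fails if it takes over 72 s, if anything falls off the work surface, if the arm or the gripper's body presses on something with over 40 N, if the wrist force passes 120 N, or if a joint passes its speed limit or range.

## Working session

There is one attempt and no reset: what is moved stays moved. The work goes in short steps, Python scripts to look and compute and a tool call to move; the robot and the scene stay as the last step left them, time stands still between calls to the robot, and variables do not carry over. Pictures are saved under pics/ and viewed, at most 10 in all, crops included, and the job is handed in when it is done.

Besides the shell and the picture viewer there is one more tool, called after "Request:" by a JSON object that holds its "fn" and its "kwargs". arm_command: Moves the arm, as the interface text tells. Its arguments: {"type":"object","properties":{"xyz":{"type":"array","items":{"type":"array","items":{"type":"number"}}},"spin":{"type":"array","items":{"type":"number"}},"jaw":{"type":"number"},"squeeze":{"type":"number"}},"required":["xyz","spin"]}

```bash
mkdir -p pics
cat > h.py <<'E'
from cell import *
import numpy as np, cv2, pickle
def snap(n,name):
    c=read_camera(n); cv2.imwrite(f'pics/{name}.png',c['img'][:,:,::-1]); pickle.dump(c,open(f'pics/{name}.pkl','wb')); return c
def load(name): return pickle.load(open(f'pics/{name}.pkl','rb'))
def ray(c,u,v):
    K=np.array([[c['fx'],0,c['cx']],[0,c['fy'],c['cy']],[0,0,1]])
    p=cv2.undistortPoints(np.array([[[u,v]]],float),K,np.array(c['dist_coeffs']))[0,0]
    T=np.array(c['world_from_camera']); return T[:3,3],T[:3,:3]@np.array([p[0],-p[1],-1])
def atz(c,u,v,z):
    o,d=ray(c,u,v); return o+d*(z-o[2])/d[2]
def bydepth(c,u,v):
    o,d=ray(c,u,v); return o+d*c['depth'][int(round(v)),int(round(u))]
E
python3 - <<'E'
from h import *
for n in('top','side'):
    c=snap(n,n+'0'); print(n,c['fx'],c['dist_coeffs'],np.round(c['world_from_camera'],3))
o=observe(); print(o['tool_pos'],o['tool_rot'],o['opening'],o['contact_force'],o['time'])
E
```

```text
top 476.11075139227 [-0.04849697  0.          0.          0.          0.        ] [[ 0.073  0.972 -0.221  0.266]
 [-0.997  0.07  -0.022  0.009]
 [-0.005  0.222  0.975  1.201]
 [ 0.     0.     0.     1.   ]]
side 473.12406223757336 [-0.02676881  0.          0.          0.          0.        ] [[ 0.767  0.479 -0.427  0.076]
 [-0.641  0.566 -0.518 -0.458]
 [-0.006  0.671  0.742  0.85 ]
 [ 0.     0.     0.     1.   ]]
[0.16796582 0.49728549 0.40410572] [-3.14019257e+00 -1.77016339e-04  2.81578719e+00] 0.0919827832792396 [-0.3850796   0.49016401  0.44730476] 0.1
```

View pics/top0.png

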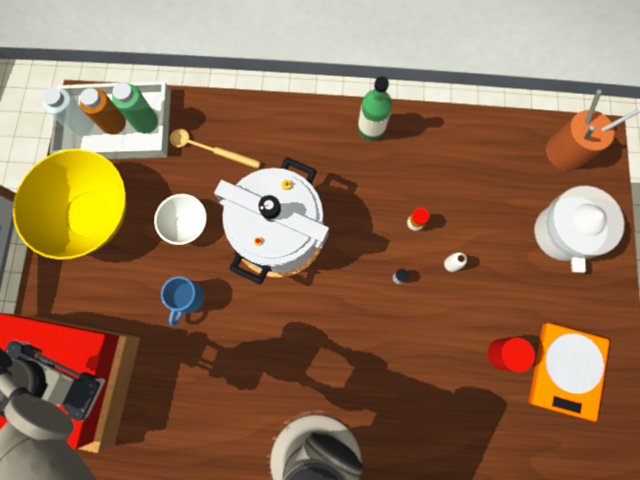

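View pics/side0.png

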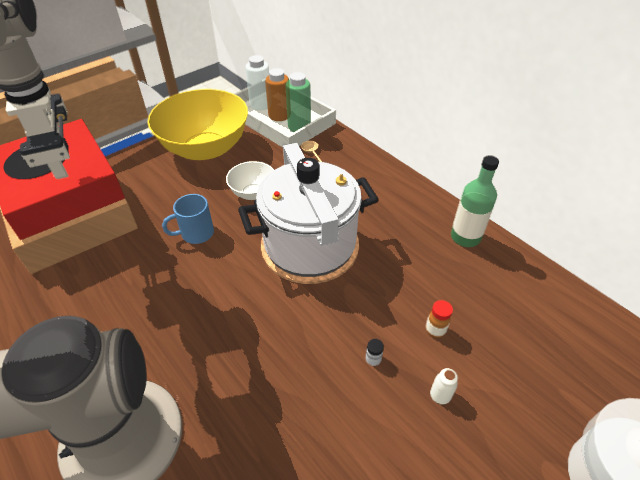

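The top view shows the knob near (269,207), the vent near (287,184), the red valve at (259,241) and the regulator near (401,276). In the side view the regulator is near (375,350). I'll enlarge these areas next.

Run:
```python
from h import *
def crop(n,x,y,w,h,s): 
    return cv2.resize(load(n)['img'][y:y+h,x:x+w,::-1],None,fx=s,fy=s,interpolation=cv2.INTER_CUBIC)
a=crop('top0',240,170,66,80,6); b=crop('top0',380,255,50,40,6)
b=cv2.copyMakeBorder(b,0,480-240,0,0,cv2.BORDER_CONSTANT)
cv2.imwrite('pics/c1.png',np.hstack([a,b]))
a=crop('side0',260,145,100,60,6);b=crop('side0',355,330,40,40,5)
b=cv2.copyMakeBorder(b,0,160,0,0,cv2.BORDER_CONSTANT)
cv2.imwrite('pics/c2.png',np.hstack([a,b]))
```

```text
(no output)
```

View pics/c1.png

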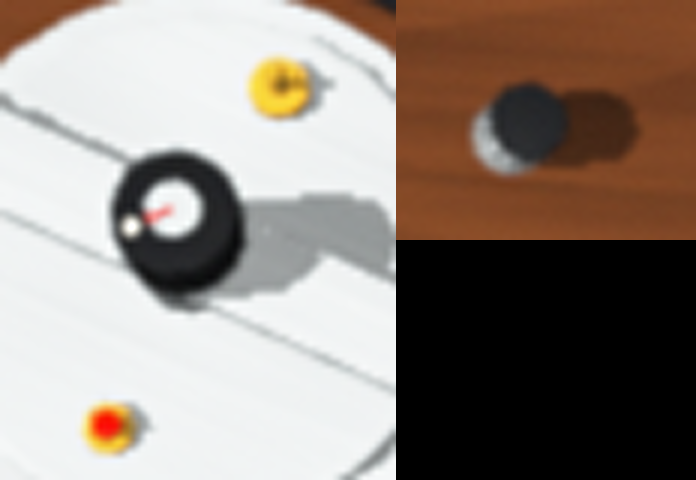

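View pics/c2.png

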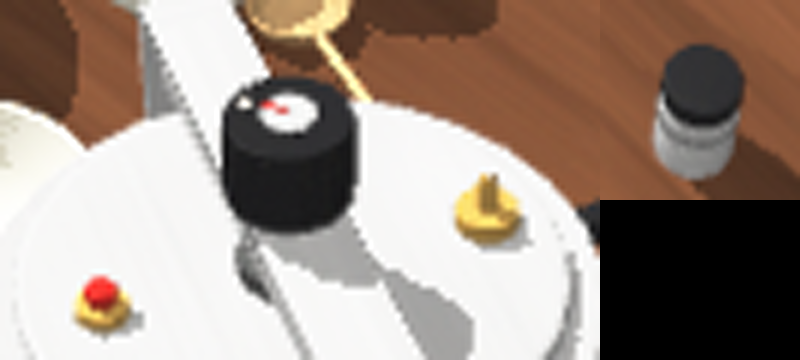

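Reading the crops:
- **Top view:** screw end at (172,210), nut at (280,88), red button at (107,425) and regulator cap at (530,122).
- **Side view:** screw end at (289,113), nut at (487,215), pipe tip at (489,178), red button at (100,290) and cap top at (704,68).

Run:
```python
from h import *
T=load('top0');S=load('side0')
f=lambda x,y,ox,oy,s:(ox+(x+.5)/s-.5,oy+(y+.5)/s-.5)
pts={'knob':(f(172,210,240,170,6),f(289,113,260,145,6),.246),
'nut':(f(280,88,240,170,6),f(487,213,260,145,6),.186),
'tip':(f(284,80,240,170,6),f(489,178,260,145,6),.2),
'red':(f(107,425,240,170,6),f(100,286,260,145,6),.19),
'reg':(f(530-396,122,380,255,6),f(704-600,70,355,330,5),.052)}
for k,(t,s,z) in pts.items():
    o1,d1=ray(T,*t);o2,d2=ray(S,*s)
    A=np.stack([d1,-d2],1);x=np.linalg.lstsq(A,o2-o1,rcond=None)[0]
    p,q=o1+d1*x[0],o2+d2*x[1]
    print(k,'top',np.round(atz(T,*t,z)*1e3,1),'side',np.round(atz(S,*s,z)*1e3,1),'tri',np.round((p+q)*500,1),round(np.linalg.norm(p-q)*1e3,1),'dep',np.round(bydepth(T,*t)*1e3,1),np.round(bydepth(S,*s)*1e3,1))
# regulator via depth segmentation
for n,c,w in(('top',T,(375,260,425,295)),('side',S,(355,330,395,370))):
    P=[];
    for v in range(w[1],w[3]):
        for u in range(w[0],w[2]):
            p=bydepth(c,u,v)
            if p[2]>.048 and p[2]<.06:P.append(p)
    P=np.array(P);print(n,len(P),np.round(P.mean(0)*1e3,1),np.round((P.min(0)+P.max(0))[:2]*500,1),np.round(np.ptp(P,axis=0)*1e3,1))
# knob top rim
for n,c,w in(('top',T,(250,185,290,225)),('side',S,(285,145,330,195))):
    P=np.array([p for v in range(w[1],w[3]) for u in range(w[0],w[2]) for p in [bydepth(c,u,v)] if .240<p[2]<.252])
    print(n,len(P),np.round(P.mean(0)*1e3,1),np.round((P.min(0)+P.max(0))[:2]*500,1),np.round(np.ptp(P,axis=0)*1e3,1))
```

```text
knob top [548.6 137.9 246. ] side [549.7 139.2 246. ] tri [548.2 137.6 247.7] 0.3 dep [548.1 137.7 247.7] [548.3 137.4 247.8]
nut top [616.6 110.2 186. ] side [614.8 108.6 186. ] tri [617.2 110.7 183.5] 0.7 dep [613.9 109.4 194.1] [614.4 108.1 186.5]
tip top [615.  107.6 200. ] side [616.7 110.3 200. ] tri [613.8 107.3 203.5] 0.0 dep [615.9 107.9 197.5] [618.  111.7 198.5]
red top [482.3 161.2 190. ] side [483.2 163.2 190. ] tri [481.8 160.9 192.5] 0.1 dep [482.5 161.3 189.1] [483.5 163.7 189.5]
reg top [ 451.5 -177.7   52. ] side [ 455.  -174.7   52. ] tri [ 451.  -176.9   59.2] 1.3 dep [ 451.6 -177.7   51.9] [ 454.7 -174.9   52.7]
top 131 [ 451.9 -177.4   52.6] [ 451.4 -177.9] [30.2 29.7  9.5]
side 197 [ 451.  -178.2   51.8] [ 451.3 -177.5] [29.9 31.3  7.3]
top 373 [547.2 136.9 246.8] [547.7 137.3] [44.8 44.8 11.5]
side 297 [545.6 134.2 246. ] [547.5 137. ] [45.1 46.2  9.8]
```

Request:
{"fn": "arm_command", "kwargs": {"xyz": [[19,-18,10],[19,-18,10],[19,-18,10],[19,-18,10],[19,-18,6],[19,-18,0],[19,-18,0],[19,-18,0],[19,-18,0],[19,-18,0],[19,-18,0],[19,-18,0],[19,-18,0],[19,-18,0],[19,-18,0],[19,-18,0],[19,-18,0],[19,-18,0],[19,-18,0],[19,-18,0]], "spin": [2.9,2.9,2.9,2.9,2.9,2.9,2.9,2.9,2.9,2.9,2.9,2.9,2.9,2.9,2.9,2.9,2.9,2.9,2.9,2.9], "jaw": 1}}

```text
time: 2.1
tool_pos: [0.5487, 0.1365, 0.4503]
tool_rot: [3.141, -0.001, -2.453]
contact_force: [0.4, 0.2, 0.3]
opening: 0.0915
grip_force: 0.0
```

Request:
{"fn": "arm_command", "kwargs": {"xyz": [[0,0,0],[0,0,0]], "spin": [0,0]}}

```text
time: 2.3
tool_pos: [0.5481, 0.1371, 0.45]
tool_rot: [3.14, -0.001, -2.457]
contact_force: [-0.3, -0.0, -0.8]
opening: 0.0916
grip_force: 0.0
```

Request:
{"fn": "arm_command", "kwargs": {"xyz": [[0,0,-10],[0,0,-10],[0,0,-10],[0,0,-10],[0,0,-8],[0,0,-6],[0,0,0]], "spin": [0,0,0,0,0,0,0]}}

```text
time: 3.0
tool_pos: [0.5479, 0.1374, 0.3957]
tool_rot: [3.14, -0.002, -2.455]
contact_force: [-1.2, -0.8, -0.3]
opening: 0.0919
grip_force: 0.0
```

Request:
{"fn": "arm_command", "kwargs": {"xyz": [[0,0,0],[0,0,0],[0,0,0],[0,0,0],[0,0,0],[0,0,0],[0,0,0],[0,0,0]], "spin": [0,0,0,0,0,0,0,0], "jaw": -1, "squeeze": 40}}

```text
time: 3.8
tool_pos: [0.548, 0.1375, 0.3968]
tool_rot: [3.141, 0.0, -2.455]
contact_force: [-1.6, 0.8, 0.6]
opening: 0.0456
grip_force: 40.0
```

```bash
python3 -c "
from h import *
o=observe();print(o['tool_pos'],o['qpos'],o['torque'],o['joint_efforts'][5],o['contact_force'],o['opening'],o['grip_force'])"
```

```text
[0.54795812 0.13746741 0.39680678] [ 1.10077133e-01  4.21465143e-01  1.42456636e+00  2.92865562e-04
  1.29568295e+00 -2.14731994e+00] [ 0.16244427  0.10337463 -0.04725439] -0.011723229254130274 [-1.64429241  0.7699347   0.60630675] 0.04564354138338739 40.00022828578949
```

Request:
{"fn": "arm_command", "kwargs": {"xyz": [[0,0,0],[0,0,0],[0,0,0],[0,0,0],[0,0,0],[0,0,0]], "spin": [-4,-4,-4,-4,-4,-4]}}

```text
time: 4.4
tool_pos: [0.548, 0.1374, 0.3968]
tool_rot: [3.141, -0.0, -2.877]
contact_force: [-0.2, 0.2, 1.1]
opening: 0.0454
grip_force: 40.0
```

```bash
cat > t.py <<'E'
from cell import *
o=observe();print(round(o['time'],2),'q6 %.3f'%o['qpos'][5],'yaw %.3f'%o['tool_rot'][2],'tz %.3f'%o['torque'][2],'j6 %.3f'%o['joint_efforts'][5],o['contact_force'].round(1),'%.4f'%o['opening'])
E
python3 t.py
```

```text
4.4 q6 -1.726 yaw -2.877 tz 0.054 j6 -0.851 [-0.2  0.2  1.1] 0.0454
```

Request:
{"fn": "arm_command", "kwargs": {"xyz": [[0,0,0],[0,0,0]], "spin": [-3,-3]}}

```text
time: 4.6
tool_pos: [0.548, 0.1374, 0.3968]
tool_rot: [3.142, -0.0, -2.981]
contact_force: [-0.8, 0.7, 0.5]
opening: 0.0456
grip_force: 40.0
```

```bash
python3 t.py
```

```text
4.6 q6 -1.622 yaw -2.981 tz 0.004 j6 -0.611 [-0.8  0.7  0.5] 0.0456
```

Request:
{"fn": "arm_command", "kwargs": {"xyz": [[0,0,0],[0,0,0]], "spin": [-3,-3]}}

```text
time: 4.8
tool_pos: [0.548, 0.1374, 0.3968]
tool_rot: [3.142, -0.0, -3.085]
contact_force: [-0.7, -0.6, 0.5]
opening: 0.0453
grip_force: 40.0
```

```bash
python3 t.py
```

```text
4.8 q6 -1.517 yaw -3.085 tz 0.076 j6 -0.623 [-0.7 -0.6  0.5] 0.0453
```

Request:
{"fn": "arm_command", "kwargs": {"xyz": [[0,0,0],[0,0,0]], "spin": [-3,-3]}}

```text
time: 5.0
tool_pos: [0.548, 0.1374, 0.3968]
tool_rot: [-3.142, 0.0, 3.093]
contact_force: [0.0, 0.2, 1.1]
opening: 0.0454
grip_force: 40.0
```

```bash
python3 t.py
```

```text
5.0 q6 -1.412 yaw 3.093 tz 0.100 j6 -0.623 [0.  0.2 1.1] 0.0454
```

Request:
{"fn": "arm_command", "kwargs": {"xyz": [[0,0,0],[0,0,0]], "spin": [-3,-3]}}

```text
time: 5.2
tool_pos: [0.548, 0.1374, 0.3968]
tool_rot: [-3.142, 0.0, 2.988]
contact_force: [-0.6, -0.4, 0.1]
opening: 0.0454
grip_force: 40.0
```

```bash
python3 t.py
```

```text
5.2 q6 -1.308 yaw 2.988 tz 0.220 j6 -0.503 [-0.6 -0.4  0.1] 0.0454
```

Request:
{"fn": "arm_command", "kwargs": {"xyz": [[0,0,0],[0,0,0]], "spin": [-3,-3]}}

```text
time: 5.4
tool_pos: [0.548, 0.1374, 0.3968]
tool_rot: [-3.141, 0.0, 2.884]
contact_force: [-0.8, -0.9, 0.3]
opening: 0.0451
grip_force: 40.0
```

```bash
python3 t.py
```

```text
5.4 q6 -1.203 yaw 2.884 tz 0.409 j6 -0.243 [-0.8 -0.9  0.3] 0.0451
```

Request:
{"fn": "arm_command", "kwargs": {"xyz": [[0,0,0]], "spin": [-3]}}

```text
time: 5.5
tool_pos: [0.548, 0.1374, 0.3968]
tool_rot: [-3.141, 0.0, 2.832]
contact_force: [-1.2, 0.4, 0.9]
opening: 0.0456
grip_force: 40.0
```

```bash
python3 t.py
```

```text
5.5 q6 -1.151 yaw 2.832 tz 0.353 j6 -0.301 [-1.2  0.4  0.9] 0.0456
```

Request:
{"fn": "arm_command", "kwargs": {"xyz": [[0,0,0]], "spin": [-3]}}

```text
time: 5.6
tool_pos: [0.548, 0.1374, 0.3968]
tool_rot: [-3.141, 0.0, 2.779]
contact_force: [-1.0, -0.4, 1.1]
opening: 0.0453
grip_force: 40.0
```

```bash
python3 t.py
```

```text
5.6 q6 -1.098 yaw 2.779 tz 0.132 j6 -0.508 [-1.  -0.4  1.1] 0.0453
```

Request:
{"fn": "arm_command", "kwargs": {"xyz": [[0,0,0]], "spin": [-3]}}

```text
time: 5.7
tool_pos: [0.548, 0.1374, 0.3968]
tool_rot: [-3.141, 0.0, 2.727]
contact_force: [-1.0, -0.4, 0.9]
opening: 0.0457
grip_force: 40.0
```

```bash
python3 t.py
```

```text
5.7 q6 -1.046 yaw 2.727 tz -0.106 j6 -0.782 [-1.  -0.4  0.9] 0.0457
```

Request:
{"fn": "arm_command", "kwargs": {"xyz": [[0,0,0]], "spin": [-3]}}

```text
time: 5.8
tool_pos: [0.548, 0.1373, 0.3968]
tool_rot: [-3.141, 0.0, 2.674]
contact_force: [0.2, -0.0, 3.3]
opening: 0.0454
grip_force: 40.0
```

```bash
python3 t.py
```

```text
5.8 q6 -0.993 yaw 2.674 tz -0.013 j6 -0.775 [ 0.2 -0.   3.3] 0.0454
```

Request:
{"fn": "arm_command", "kwargs": {"xyz": [[0,0,0]], "spin": [-3]}}

```text
time: 5.9
tool_pos: [0.548, 0.1374, 0.3968]
tool_rot: [-3.141, -0.0, 2.622]
contact_force: [0.0, -0.3, 0.6]
opening: 0.0452
grip_force: 40.0
```

```bash
python3 t.py
```

```text
5.9 q6 -0.941 yaw 2.622 tz 0.058 j6 -0.590 [ 0.  -0.3  0.6] 0.0452
```

Request:
{"fn": "arm_command", "kwargs": {"xyz": [[0,0,0]], "spin": [-3]}}

```text
time: 6.0
tool_pos: [0.5479, 0.1373, 0.3968]
tool_rot: [-3.141, -0.0, 2.569]
contact_force: [-1.2, 0.2, 1.9]
opening: 0.0448
grip_force: 40.0
```

```bash
python3 t.py
```

```text
6.0 q6 -0.889 yaw 2.569 tz 0.009 j6 -0.621 [-1.2  0.2  1.9] 0.0448
```

Request:
{"fn": "arm_command", "kwargs": {"xyz": [[0,0,0]], "spin": [-3]}}

```text
time: 6.1
tool_pos: [0.548, 0.1373, 0.3968]
tool_rot: [-3.141, 0.0, 2.517]
contact_force: [-1.2, -0.5, 1.1]
opening: 0.0453
grip_force: 40.0
```

```bash
python3 t.py
```

```text
6.1 q6 -0.836 yaw 2.517 tz 0.129 j6 -0.622 [-1.2 -0.5  1.1] 0.0453
```

Request:
{"fn": "arm_command", "kwargs": {"xyz": [[0,0,0]], "spin": [-2]}}

```text
time: 6.2
tool_pos: [0.548, 0.1373, 0.3968]
tool_rot: [-3.141, 0.0, 2.482]
contact_force: [-0.8, -0.2, 1.0]
opening: 0.0452
grip_force: 40.0
```

```bash
python3 t.py
```

```text
6.2 q6 -0.802 yaw 2.482 tz 0.112 j6 -0.219 [-0.8 -0.2  1. ] 0.0452
```

Request:
{"fn": "arm_command", "kwargs": {"xyz": [[0,0,0],[0,0,0],[0,0,0],[0,0,0],[0,0,0]], "spin": [0,0,0,0,0], "jaw": 1, "squeeze": 20}}

```text
time: 6.7
tool_pos: [0.548, 0.1374, 0.3967]
tool_rot: [3.142, 0.0, 2.484]
contact_force: [0.8, 0.5, 0.7]
opening: 0.0808
grip_force: 0.0
```

Request:
{"fn": "arm_command", "kwargs": {"xyz": [[0,0,10],[0,0,20],[0,0,24],[-7,-20,0],[-7,-20,0],[-7,-20,0],[-7,-20,0],[-7,-20,0],[-7,-20,0],[-7,-20,0],[-7,-20,0],[-7,-20,0],[-7,-20,0],[-7,-20,0],[-7,-20,0],[-7,-20,0],[-6,-20,0],[0,-20,0],[0,-15,0]], "spin": [0,0,0,0,0,0,0,0,0,0,0,0,0,0,0,0,0,0,0]}}

```text
time: 8.6
tool_pos: [0.4508, -0.1787, 0.4516]
tool_rot: [3.141, 0.001, 2.484]
contact_force: [0.8, -0.2, -0.5]
opening: 0.0922
grip_force: 0.0
```

Run:
```python
from h import *
T=snap('top','top1')
print(observe()['tool_pos'],observe()['tool_rot'],observe()['qpos'])
def crop(x,y,w,h,s): return cv2.resize(T['img'][y:y+h,x:x+w,::-1],None,fx=s,fy=s,interpolation=cv2.INTER_CUBIC)
cv2.imwrite('pics/c3.png',np.hstack([crop(250,185,40,40,10),crop(380,255,40,40,10)]))
```

```text
[ 0.45102883 -0.1802156   0.451352  ] [-3.14079510e+00  1.87096056e-03  2.48273243e+00] [-5.37789309e-01  2.34443622e-01  1.54416785e+00 -1.04045047e-03
  1.36122035e+00 -1.44950911e+00]
```

View pics/c3.png

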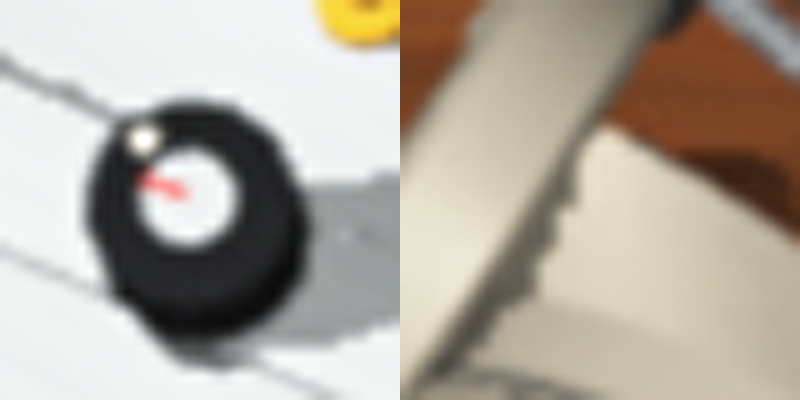

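The white dot is at (144,139). It sits about 32° clockwise of the red line, whose tip is at (143,180) and whose screw centre is at (188,197). That is exactly one click. Next is the regulator.

Request:
{"fn": "arm_command", "kwargs": {"xyz": [[0,0,-20],[0,0,-25],[0,0,-25],[0,0,-25],[0,0,-25],[0,0,-25],[0,0,-20],[0,0,-20],[0,0,-20],[0,0,-15],[0,0,-15],[0,0,-10],[0,0,-10],[0,0,0],[0,0,0]], "spin": [0,0,0,0,0,0,0,0,0,0,0,0,0,0,0]}}

```text
time: 10.15
tool_pos: [0.4512, -0.1776, 0.196]
tool_rot: [3.141, 0.0, 2.484]
contact_force: [1.4, 0.7, -0.3]
opening: 0.0921
grip_force: 0.0
```

Run:
```python
from h import *
o=observe();print(o['tool_pos'],o['tool_rot'],o['contact_force'])
```

```text
[ 0.45119405 -0.17762917  0.19596653] [3.14145769e+00 2.26476228e-04 2.48423996e+00] [ 1.44723766  0.6526816  -0.26700504]
```

Positioned at (451.2, −177.6, 196), as intended. Closing, then lifting.

Request:
{"fn": "arm_command", "kwargs": {"xyz": [[0,0,0],[0,0,0],[0,0,0],[0,0,0],[0,0,0],[0,0,0],[0,0,0],[0,0,0],[0,0,0],[0,0,0]], "spin": [0,0,0,0,0,0,0,0,0,0], "jaw": -1, "squeeze": 15}}

```text
time: 11.15
tool_pos: [0.451, -0.1776, 0.1957]
tool_rot: [3.141, 0.0, 2.484]
contact_force: [0.7, 1.1, 0.7]
opening: 0.0315
grip_force: 15.0
```

Request:
{"fn": "arm_command", "kwargs": {"xyz": [[0,0,10],[0,0,20],[0,0,25],[0,0,25],[0,0,25],[0,0,25],[0,0,25],[0,0,25],[0,0,20],[0,0,20],[0,0,10],[0,0,0],[0,0,0]], "spin": [0,0,0,0,0,0,0,0,0,0,0,0,0]}}

```text
time: 12.45
tool_pos: [0.4508, -0.1775, 0.4251]
tool_rot: [-3.141, -0.001, 2.484]
contact_force: [-0.2, 0.1, -1.9]
opening: 0.0318
grip_force: 15.0
```

Request:
{"fn": "arm_command", "kwargs": {"xyz": [[8,14,1],[8,14,1],[8,14,1],[8,14,1],[8,14,1],[8,14,0],[8,14,0],[9,15,0],[9,15,0],[9,15,0],[9,15,0],[9,15,0],[9,15,0],[9,15,0],[9,15,0],[8,14,0],[8,14,0],[8,14,0],[8,14,0],[6,13,0]], "spin": [0.8,0.8,0.8,0.8,0.8,0.8,0.8,0.8,0.8,0.8,0.8,0.8,0.8,0.8,0.8,0.8,0.8,0.8,0.8,0.8]}}

```text
time: 14.45
tool_pos: [0.6176, 0.1106, 0.4306]
tool_rot: [3.141, -0.0, 2.765]
contact_force: [0.3, 0.4, -1.8]
opening: 0.0317
grip_force: 15.0
```

Request:
{"fn": "arm_command", "kwargs": {"xyz": [[0,0,0],[0,0,0],[0,0,0]], "spin": [0,0,0]}}

```text
time: 14.75
tool_pos: [0.6169, 0.1089, 0.4308]
tool_rot: [-3.141, -0.0, 2.763]
contact_force: [0.2, 0.5, -0.7]
opening: 0.0318
grip_force: 15.0
```

Run:
```python
from h import *
S=snap('side','side2')
print(observe()['tool_pos'],observe()['tool_rot'])
cv2.imwrite('pics/c4.png',cv2.resize(S['img'][120:200,290:390,::-1],None,fx=7,fy=7,interpolation=cv2.INTER_CUBIC))
```

```text
[0.61685287 0.10880952 0.43084885] [-3.14144167e+00  2.40422482e-06  2.76262815e+00]
```

View pics/c4.png

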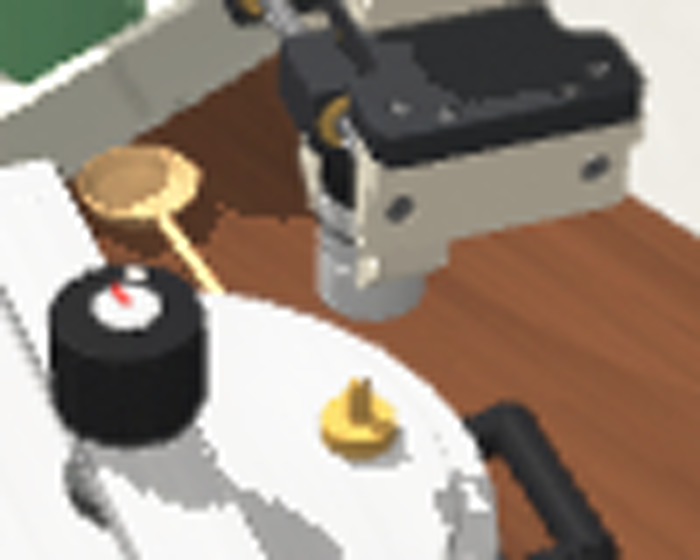

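The drum hangs upright. Its left and right edges are at x≈317 and 422, and its lowest rim point is near (369,318). The pipe tip is at (361,380) and the nut at (359,422). I'll compare them all in the side camera so its bias cancels.

Run:
```python
from h import *
S=load('side2')
f=lambda x,y:(290+(x+.5)/7-.5,120+(y+.5)/7-.5)
zb=.4308-.1957
d=np.array([.69,.72])
r=atz(S,*f(369.5,318),zb)*1e3; print('drum c',r[:2]+16*d)
print('tip',atz(S,*f(361,381),.2005)*1e3)
print('seat',atz(S,*f(361,414),.185)*1e3,'nut face',atz(S,*f(359,419),.185)*1e3)
# lateral residual
T=np.array(S['world_from_camera']);cx=T[:2,0]/np.linalg.norm(T[:2,0]);print('lat axis',cx)
for n,p in(('drum',r[:2]),('tip',atz(S,*f(361,381),.2005)[:2]*1e3),('seat',atz(S,*f(361,414),.185)[:2]*1e3)):print(n,p@cx)
# drum points by depth
P=[bydepth(S,u,v)*1e3 for v in range(155,165) for u in range(336,350)]
P=np.array([p for p in P if 232<p[2]<248 and np.hypot(p[0]-617,p[1]-109)<25])
from scipy.optimize import least_squares
s=least_squares(lambda c:np.hypot(P[:,0]-c[0],P[:,1]-c[1])-16,[617,109],loss='soft_l1');print('depth drum',s.x,len(P),abs(s.fun).mean(), P[:,2].min())
# pipe by depth, both pictures
for n in('side0','side2'):
    C=load(n);P=np.array([bydepth(C,u,v)*1e3 for v in range(168,186) for u in range(333,350)])
    Q=P[(P[:,2]>190)&(P[:,2]<202)&(np.hypot(P[:,0]-617,P[:,1]-109)<15)];print(n,len(Q),Q.mean(0),'(near face; centre +~2.5 along .69,.72)')
C=load('top0');P=np.array([bydepth(C,u,v)*1e3 for v in range(175,195) for u in range(276,298)])
Q=P[(P[:,2]>182)&(P[:,2]<210)&(np.hypot(P[:,0]-617,P[:,1]-109)<20)];print('top nut',len(Q),Q.mean(0),(Q.min(0)+Q.max(0))/2,np.ptp(Q,axis=0))
```

```text
drum c [620.31755816 111.42316105]
tip [616.96467638 110.43871758 200.5       ]
seat [619.30947852 112.26605809 185.        ] nut face [617.25647723 110.90526583 185.        ]
lat axis [ 0.76722398 -0.64137927]
drum 403.3765359764243
tip 402.51698985452504
seat 403.14395996468954
depth drum [618.54943522 109.60910358] 54 0.8916594595373707 236.0932146354786
side0 17 [615.7685878  110.07920713 195.70526424] (near face; centre +~2.5 along .69,.72)
side2 14 [616.09056577 110.36216125 195.51327771] (near face; centre +~2.5 along .69,.72)
top nut 87 [617.12606399 110.80756892 187.38255268] [617.76810901 111.13219208 191.68018152] [23.36566254 22.9212876  18.83647683]
```

Request:
{"fn": "arm_command", "kwargs": {"xyz": [[0,1,-8],[0,0,-8],[0,0,-8],[0,0,-6],[0,0,0],[0,0,0]], "spin": [0,0,0,0,0,0]}}

```text
time: 15.4
tool_pos: [0.6171, 0.1104, 0.4006]
tool_rot: [3.142, -0.0, 2.763]
contact_force: [0.2, -0.8, -1.3]
opening: 0.0318
grip_force: 15.0
```

Request:
{"fn": "arm_command", "kwargs": {"xyz": [[0,0,-2],[0,0,-2],[0,0,-2],[0,0,-1],[0,0,0]], "spin": [0,0,0,0,0]}}

```text
time: 15.9
tool_pos: [0.617, 0.1104, 0.3935]
tool_rot: [-3.142, -0.0, 2.763]
contact_force: [0.5, 0.7, 0.1]
opening: 0.0318
grip_force: 15.0
```

```bash
python3 t.py
```

```text
15.9 q6 -1.138 yaw 2.763 tz -0.006 j6 -0.000 [0.5 0.7 0.1] 0.0318
```

Request:
{"fn": "arm_command", "kwargs": {"xyz": [[0,0,-1],[0,0,-1],[0,0,-1],[0,0,0]], "spin": [0,0,0,0]}}

```text
time: 16.3
tool_pos: [0.617, 0.1105, 0.3906]
tool_rot: [3.141, -0.0, 2.763]
contact_force: [-0.0, 0.3, -0.7]
opening: 0.0316
grip_force: 15.0
```

```bash
python3 t.py
```

```text
16.3 q6 -1.138 yaw 2.763 tz -0.017 j6 -0.000 [-0.   0.3 -0.7] 0.0316
```

Request:
{"fn": "arm_command", "kwargs": {"xyz": [[0,0,-1],[0,0,-1],[0,0,-1],[0,0,-1],[0,0,-1],[0,0,-1],[0,0,-1],[0,0,-1],[0,0,0]], "spin": [0,0,0,0,0,0,0,0,0]}}

```text
time: 17.2
tool_pos: [0.617, 0.1105, 0.3825]
tool_rot: [3.141, -0.0, 2.763]
contact_force: [-0.7, 1.6, -1.2]
opening: 0.0315
grip_force: 15.0
```

```bash
python3 t.py
```

```text
17.2 q6 -1.138 yaw 2.763 tz 0.022 j6 -0.001 [-0.7  1.6 -1.2] 0.0315
```

Request:
{"fn": "arm_command", "kwargs": {"xyz": [[0,0,-0.5],[0,0,-0.5],[0,0,-0.3],[0,0,0]], "spin": [0,0,0,0]}}

```text
time: 17.6
tool_pos: [0.617, 0.1105, 0.3814]
tool_rot: [3.141, -0.0, 2.763]
contact_force: [-0.6, 1.8, 0.1]
opening: 0.0317
grip_force: 15.0
```

Request:
{"fn": "arm_command", "kwargs": {"xyz": [[0,0,-0.4],[0,0,0],[0,0,0]], "spin": [0,0,0]}}

```text
time: 17.9
tool_pos: [0.617, 0.1105, 0.381]
tool_rot: [3.141, -0.0, 2.764]
contact_force: [-1.3, 2.0, -0.2]
opening: 0.0318
grip_force: 15.0
```

Request:
{"fn": "arm_command", "kwargs": {"xyz": [[0,0,-0.3],[0,0,0],[0,0,0]], "spin": [0,0,0]}}

```text
time: 18.2
tool_pos: [0.617, 0.1104, 0.3808]
tool_rot: [3.141, 0.0, 2.763]
contact_force: [-1.7, 2.5, -0.1]
opening: 0.0314
grip_force: 15.0
```

Request:
{"fn": "arm_command", "kwargs": {"xyz": [[0,0,-0.3],[0,0,0],[0,0,0]], "spin": [0,0,0]}}

```text
time: 18.5
tool_pos: [0.617, 0.1105, 0.3808]
tool_rot: [3.141, 0.0, 2.764]
contact_force: [-1.6, 3.0, 3.3]
opening: 0.0315
grip_force: 15.0
```

Request:
{"fn": "arm_command", "kwargs": {"xyz": [[-0.2,0.4,0],[0,0,0],[0,0,0]], "spin": [0,0,0], "squeeze": 3}}

```text
time: 18.8
tool_pos: [0.6169, 0.1106, 0.3807]
tool_rot: [-3.142, 0.001, 2.763]
contact_force: [-0.6, 1.1, 3.6]
opening: 0.0318
grip_force: 3.0
```

Request:
{"fn": "arm_command", "kwargs": {"xyz": [[0,0,0],[0,0,0],[0,0,0],[0,0,0],[0,0,0]], "spin": [0,0,0,0,0], "jaw": 0.2}}

```text
time: 19.3
tool_pos: [0.6168, 0.1108, 0.3803]
tool_rot: [-3.141, -0.0, 2.763]
contact_force: [-0.8, 0.4, 1.0]
opening: 0.0549
grip_force: 0.0
```

Request:
{"fn": "arm_command", "kwargs": {"xyz": [[0,0,4],[0,0,8],[0,0,15],[0,0,20],[0,0,25],[0,-20,10],[0,-25,0],[0,-30,0],[0,-30,0],[0,-30,0],[0,-30,0],[0,-30,0],[0,-20,0],[0,0,0],[0,0,0]], "spin": [0,0,0,0,0,0,0,0,0,0,0,0,0,0,0]}}

```text
time: 20.8
tool_pos: [0.6167, -0.1043, 0.463]
tool_rot: [3.141, 0.0, 2.763]
contact_force: [1.3, 0.9, -0.5]
opening: 0.0555
grip_force: 0.0
```

Run:
```python
from h import *
S=snap('side','side3');T=snap('top','top3')
cv2.imwrite('pics/c5.png',np.hstack([cv2.resize(S['img'][130:210,290:360,::-1],None,fx=6,fy=6,interpolation=cv2.INTER_CUBIC),cv2.resize(T['img'][170:230,250:310,::-1],None,fx=6,fy=8,interpolation=cv2.INTER_CUBIC)]))
for n,C,w in(('side',S,(325,140,360,185)),('top',T,(272,165,305,200))):
    P=np.array([bydepth(C,u,v)*1e3 for v in range(w[1],w[3]) for u in range(w[0],w[2])])
    Q=P[(P[:,2]>230)&(P[:,2]<245)&(np.hypot(P[:,0]-617,P[:,1]-111)<25)];print(n,len(Q),Q.mean(0),(Q.min(0)+Q.max(0))/2,np.median(Q[:,2]))
```

```text
side 147 [615.64288888 108.06971655 236.21929576] [617.290217   110.25013548 235.54013511] 236.7324408518623
top 170 [616.65602365 110.12929101 237.36125148] [617.40651071 109.7037116  235.99031665] 237.54116015881965
```

View pics/c5.png

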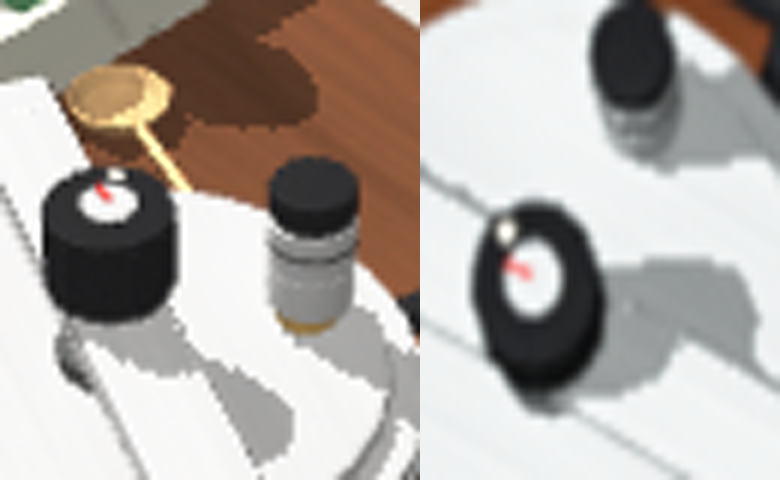

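The regulator stands upright on the nut, with the drum base near (312,325). Its top is at about 237 mm, which matches 185 + 52. The dot is still one click from the red line, and the arm is clear.

```bash
python3 -c "
from cell import *
print(hand_in())"
```

```text
the job is handed in; nothing more can be done
None
```

The clamp knob was turned clockwise to one click and left tight, the regulator sits upright on the vent seat and is released, and the job was handed in at about 21 s of the 72 s allowed.

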